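# Pack the flower-pot set onto its saucers and leave the broken pots

### The arm

A 6-joint arm with a two-finger parallel gripper is mounted at the origin on the work surface. World frame = base frame: x ahead of the robot, y to its left, z up, the work surface at z = 0. Lengths are in m, angles in rad, forces in N, time in s.
With the tool pointing down it reaches from about 0.35 to 0.775 m from the base axis. Payload 5.5 kg.
Tool frame: the origin (TCP) lies at the very end of the fingers, on their centre line; the grasp point (between the pads) lies 19 mm behind it; z points along the fingers, y is the line along which they close (so a half turn about z gives the same grasp; the last joint's range is limited). The gripper opens to 85 mm and grips with 20 to 120 N. Pads are 22 mm wide; open, the fingers measure 114 mm over their backs; the gripper's body (76 mm by 85 mm) begins 54 mm behind the grasp point. The pads swing forward as they close: fully open they stand 13 mm farther back than shut.
Start: joints at [-1.331, 0.313, 0.046, 1.304, 0, 1.431], TCP at [0.213, -0.534, 0.231] pointing down, gripper open.
Joint ranges: [-2.76, 2.76], [-0.86, 1.69], [-1.03, 1.26], [-2.2, 2.34], [-1.47, 1.5], [-3.14, 3.14]. Speed limits (rad/s): [2.57, 2.57, 3.14, 3.14, 3.14, 3.14].

### API

Orientations are given as a unit quaternion [x, y, z, w].
In Python, from bench import read_state, get_image, sign_off gives the robot as it stands. The module is installed in compiled form; this text tells all that it offers.
- The arm moves only by the shell command python3 -m jog 'ROWS' [OPENING] [FORCE]. ROWS is text: rows parted by semicolons, each of 6 numbers parted by spaces: the shift along the tool's x, y, z in units of 0.1 m (1.0 is 0.1 m), then the turn, a rotation vector about the tool's x, y, z in units of 0.5 rad (1.0 is 0.5 rad). In form: dx dy dz ax ay az; .... A call has 1 to 12 rows; each row is the pose to reach, as a shift and turn from the pose commanded when the call began, along the tool's axes at that moment; what a row does not reach only later rows make up. A row lasts 1/12 s, in which the tool goes at most 41.7 mm and 7.16 degrees, less where a joint would pass 70% of its speed; a pose out of reach is approached as far as the arm can. A call with a number of a shift or a turn outside -1 to 1 is refused whole. A call with a gripper value outside its range is refused whole. OPENING is the gripper's target within -1 to 1 (shut at 1, half-way at 0, fully open at -1), set as the call begins (- or left out, the last holds). The fingers move at their own pace and stop on an object; FORCE is the grip in N (left out, the last holds). Time passes only in rows, so rows that repeat a pose let the fingers close. It gives the time, the measured TCP pose, the force, the opening and the grip force at its end, in the units of the state.
- read_state(): the state, without advancing time (a new reading comes with each control period).
- get_image(name): name is "scene" or "top"; returns a dict with "img" (400x640x3 uint8, red, green, blue), "fx", "fy", "cx", "cy" (pixels), "D" ([k1, k2, p1, p2, k3] as OpenCV has them; the pictures are not rectified), "R" (3x3) and "t" (3): a world point X has camera coordinates R X + t. Camera axes: x right, y down, z forward; pixel columns grow to the right and rows downward; lengths in m; the calibration is good to about 2 mm. A picture is of the moment at which its call begins. There is no depth.
- sign_off(): hands the job in; it is judged then, once.
The state is a dict: "clock": time; "joints": joint angles; "qvel": joint speeds; "tau": joint torques, N m; "tcp_pos": TCP position; "ee_rot": TCP orientation; "contact_force": force on the tool from outside, world axes, zero at the start; "ft_torque": the same for the moment, N m; "grip_width": opening from 0.0 (shut) to 1.0 (fully open); "grasp_force": force on a finger pad.
Only numpy, scipy, OpenCV 4.12 (cv2) and the standard library are available. Lean on these libraries where they do the work, as an engineer would, in place of code of your own. Each camera call takes 0.05 s, during which the arm holds its last target. There are 200 camera calls.

### The job

The four saucers of the set already lie in the wooden packing tray. Pick out the four sound plum pots on the bench and set each one gently, upright, in the well of the saucer that matches its shape and size, with the square pot and the oblong trough lined up with the sides of their saucers. Leave the saucers where they lie, and leave the two broken pots standing where they are on the bench.

Things in the scene. Friction and masses are not known exactly. Their poses are not given: they have to be found in the camera images.
- pot_large: Large round flower pot in plum glaze, whole, one drain hole: 66 mm across the rim, 50 mm across the foot, 64 mm high, about 0.18 kg. Hollow and open at the top, wall 4.5 mm, flat foot, the sides taper out to an upright rim band 14 mm high that forms the top and is the place to grip. Origin: centre of the underside; z up through the mouth.
- pot_small: Small round flower pot in plum glaze, whole, one drain hole: 44 mm across the rim, 30 mm across the foot, 48 mm high, about 0.08 kg. Hollow and open at the top, wall 4.5 mm, flat foot, the sides taper out to an upright rim band 14 mm high that forms the top and is the place to grip. Origin: centre of the underside; z up through the mouth.
- pot_square: Square flower pot in plum glaze, whole, one drain hole: 56 by 56 mm at the rim, 42 by 42 mm at the foot, 56 mm high, about 0.15 kg, corners slightly rounded. Hollow and open at the top, wall 4.5 mm, flat foot, the sides taper out to an upright rim band 14 mm high that forms the top and is the place to grip. Origin: centre of the underside; z up through the mouth. x and y are square to its sides.
- pot_trough: Oblong trough planter in plum glaze, whole, two drain holes: 50 mm (its x) by 108 mm (its y) at the rim, 38 by 96 mm at the foot, 50 mm high, about 0.17 kg. Hollow and open at the top, wall 4.5 mm, flat foot, the sides taper out to an upright rim band 14 mm high that forms the top and is the place to grip. Origin: centre of the underside; z up through the mouth. y runs along its length.
- saucer_large: Round saucer in plum glaze that matches the large round pot: 86 mm across the rim, well floor 67 mm across. Loose, 15 mm high; floor of the flat well 5 mm above the underside. One of four in the tray, one near each corner. Origin: centre of the underside; z up. Tray: 228 by 316 mm, floor 6 mm thick, walls 8 mm thick, tops 24 to 28 mm above the bench; saucers over 90 mm apart, turned nearly as it.
- saucer_small: Round saucer in plum glaze that matches the small round pot: 66 mm across the rim, well floor 47 mm across. Loose, 15 mm high; floor of the flat well 5 mm above the underside. One of four in the tray, one near each corner. Origin: centre of the underside; z up.
- saucer_square: Square saucer in plum glaze that matches the square pot: 78 by 78 mm over the rim, well floor 59 by 59 mm. Loose, 15 mm high; floor of the flat well 5 mm above the underside. One of four in the tray, one near each corner. Origin: centre of the underside; z up. x and y are square to its sides.
- saucer_trough: Oblong saucer in plum glaze that matches the trough: 74 mm (its x) by 132 mm (its y) over the rim, well floor 55 by 113 mm. Loose, 15 mm high; floor of the flat well 5 mm above the underside. One of four in the tray, one near each corner. Origin: centre of the underside; z up. y runs along its length.
- broken_round: Broken pot, not to be packed: the same round pot as the large one (66 mm across the rim, 64 mm high), but over a third of its rim and wall has broken out (a gap open to its +x side, up to 45 mm deep, edges of bare pale clay). Origin: centre of the underside; z up.
- broken_square: Broken pot, not to be packed: the same square pot (56 by 56 mm, 56 mm high), but one corner of its rim and wall has broken out (the corner between its +x and +y sides, up to 40 mm deep, edges of bare pale clay). Origin: centre of the underside; z up.

How it is judged:
By the outcome, as a careful person would: the job done as asked, in the order asked, and still so for the second after the job is handed in, with the robot touching nothing.
It also fails if it takes over 112 s, if anything falls off the work surface, if the arm or the gripper's body presses on something with over 40 N, if the wrist force passes 120 N, or if a joint passes its speed limit or range.

## Working session

There is one attempt and no reset: what is moved stays moved. The work goes in short steps, Python scripts to look and compute and a shell command to move; the robot and the scene stay as the last step left them, time stands still between calls to the robot, and variables do not carry over. Pictures are saved under pics/ and viewed, at most 14 in all, crops included, and the job is handed in when it is done.

```bash
mkdir -p pics; python3 - <<'E'
from bench import *
import cv2
for n in("scene","top"):
    d=get_image(n); cv2.imwrite(f"pics/{n}0.png",d["img"][:,:,::-1]); print(n,d["fx"],d["fy"],d["cx"],d["cy"],d["D"],d["R"],d["t"])
print(read_state())
E
```

```text
scene 417.20262007167094 417.20262007167094 318.7354711693083 199.20863088600328 [-0.10395967  0.          0.          0.          0.        ] [[ 0.54855725  0.83597129  0.01539308]
 [ 0.68376726 -0.43793484 -0.58367406]
 [-0.48119359  0.33070392 -0.81184213]] [-0.26099753 -0.36881448  1.17057703]
top 362.1400172939886 362.1400172939886 313.59051793936453 197.83292149131708 [-0.0774297  0.         0.         0.         0.       ] [[-0.00371448 -0.99997966  0.00518451]
 [-0.99223334  0.00304098 -0.12435333]
 [ 0.12433504 -0.00560615 -0.99222446]] [-0.02426638  0.54005066  0.95163738]
{'clock': 0.1, 'joints': array([-1.33059558e+00,  3.13939161e-01,  4.51164397e-02,  1.30366252e+00,
        2.36482465e-05,  1.43118191e+00]), 'qvel': array([ 0.00073624, -0.00146054,  0.00166879, -0.00081112,  0.00026029,
       -0.00011491]), 'tau': array([ 1.96643618e-03, -4.81726527e+01,  2.99244440e+01,  1.27297107e-02,
       -2.12549894e-04, -4.87217861e-06]), 'tcp_pos': array([ 0.21305775, -0.53356489,  0.23049995]), 'ee_rot': array([ 9.82021337e-01,  1.88768062e-01, -3.06434099e-05, -8.43984936e-04]), 'contact_force': array([1.17222453, 0.13217336, 0.87917363]), 'ft_torque': array([-0.04887428, -0.02589369, -0.02250021]), 'grasp_force': 0.0, 'grip_width': 1.003614026769275}
```

View pics/top0.png

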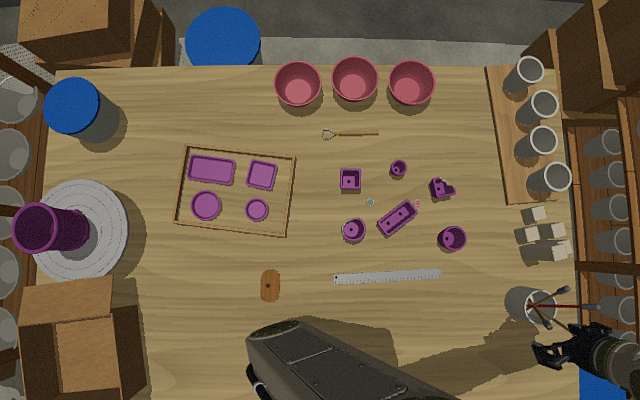

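View pics/scene0.png

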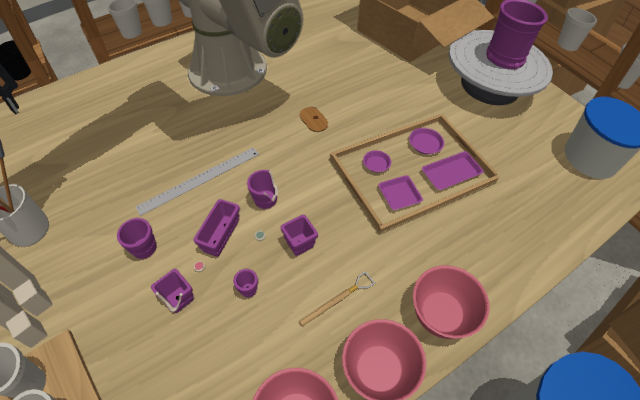

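The top view shows the tray at left, with the trough saucer at (211,170), square (262,174), large (206,205) and small (257,210). The sound pots are the square at (350,179), small at (398,168), trough at (397,218) and large at (452,238). The broken ones are the round at (353,230) and the square at (441,188). The scene view agrees with this. Next I'll fit silhouettes in both cameras.

```bash
cat > h.py <<'E'
from bench import *
import cv2, numpy as np
from scipy.optimize import minimize
S=4
def ring(w,l,z,rnd):
    if rnd: a=np.linspace(0,2*np.pi,40,endpoint=False); return np.c_[w/2*np.cos(a),w/2*np.sin(a),0*a+z]
    c=.004; x,y=w/2,l/2   # slightly rounded corners
    return np.array([[sx*u,sy*v,z] for sx in(1,-1) for sy in(1,-1) for u,v in((x-c,y),(x-c*.3,y-c*.3),(x,y-c))])
M={'pot_large':(66,66,50,50,64,1),'pot_small':(44,44,30,30,48,1),'pot_square':(56,56,42,42,56,0),'pot_trough':(50,108,38,96,50,0),
'saucer_large':(86,86,70,70,15,1),'saucer_small':(66,66,50,50,15,1),'saucer_square':(78,78,62,62,15,0),'saucer_trough':(74,132,58,116,15,0),
'broken_round':(66,66,50,50,64,1),'broken_square':(56,56,42,42,56,0)}
def model(n):
    w,l,fw,fl,h,r=M[n]; f=1e-3; h*=f
    p=[ring(fw*f,fl*f,0,r),ring(w*f,l*f,h,r)]
    if n[0]!='s': p.append(ring(w*f,l*f,h-.014,r))
    return np.vstack(p)
def proj(d,X):
    K=np.array([[d['fx'],0,d['cx']],[0,d['fy'],d['cy']],[0,0,1]])
    return cv2.projectPoints(np.float64(X),cv2.Rodrigues(d['R'])[0],d['t'],K,d['D'])[0][:,0]
def unproj(d,uv,z):
    K=np.array([[d['fx'],0,d['cx']],[0,d['fy'],d['cy']],[0,0,1]])
    r=d['R'].T@np.append(cv2.undistortPoints(np.float64([[uv]]),K,d['D'])[0,0],1); o=-d['R'].T@d['t']
    return o+r*(z-o[2])/r[2]
def mask(d):
    i=d['img'].astype(float); R,G,B=i[...,0],i[...,1],i[...,2]
    return ((B-G>18)&(R-G>14)&(B>.8*R)).astype(np.float32)
def place(n,p,z0):
    c,s=np.cos(p[2]),np.sin(p[2]); return model(n)@np.array([[c,-s,0],[s,c,0],[0,0,1]]).T+[p[0],p[1],z0]
def hull(d,X): return cv2.convexHull(np.float32(proj(d,X)))
def fit(ds,n,p0,z0):
    rnd=M[n][5]; ms=[]
    for d in ds:
        uv=proj(d,[[p0[0],p0[1],z0+.02]])[0].astype(int); u0,v0=np.maximum(uv-55,0)
        m=mask(d)[v0:v0+110,u0:u0+110]
        lab=cv2.connectedComponents(m.astype(np.uint8))[1]
        h=np.zeros(m.shape,np.uint8); cv2.fillConvexPoly(h,np.int32(hull(d,place(n,p0,z0))-[u0,v0]),1)
        cnt=np.bincount(lab[(h>0)&(lab>0)],minlength=2); m=(lab==cnt.argmax()).astype(np.uint8)
        ms.append((d,np.array([u0,v0]),cv2.resize(m.astype(np.float32),None,fx=S,fy=S,interpolation=cv2.INTER_LINEAR)))
    def cost(q):
        p=[q[0]/100,q[1]/100,p0[2] if rnd else q[2]/3]; c=0
        for d,o,m in ms:
            h=np.zeros(m.shape,np.float32); cv2.fillConvexPoly(h,np.int32(np.round(((hull(d,place(n,p,z0))-o+.5)*S-.5)*16)),1,shift=4)
            c+=1-np.minimum(h,m).sum()/np.maximum(h,m).sum()
        return c/len(ms)
    b=None
    for y in ([p0[2]] if rnd else [p0[2]-.1,p0[2]+.1]):
        x0=np.array([p0[0]*100,p0[1]*100,y*3]); r=minimize(cost,x0,method='Nelder-Mead',options=dict(initial_simplex=[x0,x0+[1,0,0],x0+[0,1,0],x0+[0,0,.6]],xatol=.005,fatol=1e-4))
        if b is None or r.fun<b.fun:b=r
    return [b.x[0]/100,b.x[1]/100,p0[2] if rnd else b.x[2]/3],b.fun
E
cat > a.py <<'E'
from h import *
ds=[get_image('top'),get_image('scene')]
g={'pot_large':(452,238,0),'pot_small':(398,168,0),'pot_square':(350,179,0),'pot_trough':(397,218,-.9),'saucer_large':(206,205,0),'saucer_small':(257,210,0),'saucer_square':(262,174,0),'saucer_trough':(211,170,1.5),'broken_round':(353,230,0),'broken_square':(441,188,.3)}
out=[d['img'][:,:,::-1].copy() for d in ds]; out=[cv2.resize(o,None,fx=3,fy=3) for o in out]
for n,(u,v,y) in g.items():
    z0=.006 if n[0]=='s' else 0
    p=unproj(ds[0],(u,v),z0+.03); p0=[p[0],p[1],y]
    P,c=fit(ds,n,p0,z0)
    a=[np.round(np.array(fit([d],n,P,z0)[0]),4) for d in ds]
    print(n,np.round(P,4),round(c,3),*a)
    for o,d in zip(out,ds): cv2.polylines(o,[np.int32((hull(d,place(n,P,z0))+.5)*3)],True,(0,255,0),1)
cv2.imwrite('pics/o1.png',out[0][420:820,500:1450][:, :950][:,:]) 
cv2.imwrite('pics/o1.png',cv2.resize(out[0][400:800,500:1440],(800,340)))
cv2.imwrite('pics/o2.png',cv2.resize(out[1][340:960,320:1510],(800,417)))
E
python3 a.py
```

```text
pot_large [ 0.4289 -0.3968  0.    ] 0.088 [ 0.4287 -0.3975  0.    ] [ 0.4305 -0.3961  0.    ]
pot_small [ 0.6239 -0.2583  0.    ] 0.133 [ 0.6226 -0.2592  0.    ] [ 0.625  -0.2576  0.    ]
pot_square [ 0.5917 -0.1241 -0.0381] 0.101 [ 0.5916 -0.1243 -0.0047] [ 0.5926 -0.1234 -0.0599]
pot_trough [ 0.4856 -0.2494  0.6479] 0.092 [ 0.4852 -0.2497  0.6281] [ 0.4866 -0.2485  0.6651]
saucer_large [0.5243 0.2748 0.    ] 0.082 [0.5236 0.274  0.    ] [0.5251 0.2761 0.    ]
saucer_small [0.5119 0.1333 0.    ] 0.097 [0.5112 0.1326 0.    ] [0.5129 0.1339 0.    ]
saucer_square [ 0.6098  0.1209 -0.2295] 0.075 [ 0.6087  0.1206 -0.2321] [ 0.6112  0.1213 -0.2072]
saucer_trough [0.6261 0.264  2.9917] 0.071 [0.6243 0.2631 2.9938] [0.6272 0.2653 2.9913]
broken_round [ 0.4557 -0.129   0.    ] 0.25 [ 0.4542 -0.1305  0.    ] [ 0.4574 -0.1281  0.    ]
broken_square [ 0.5695 -0.3784  0.1951] 0.274 [ 0.5687 -0.3793  0.173 ] [ 0.5708 -0.3779  0.2005]
```

View pics/o1.png

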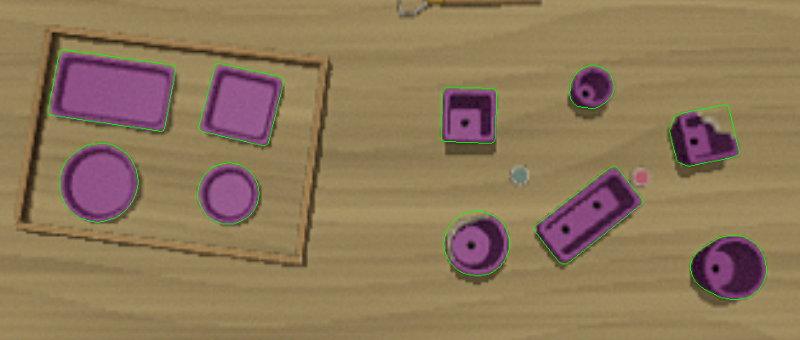

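View pics/o2.png

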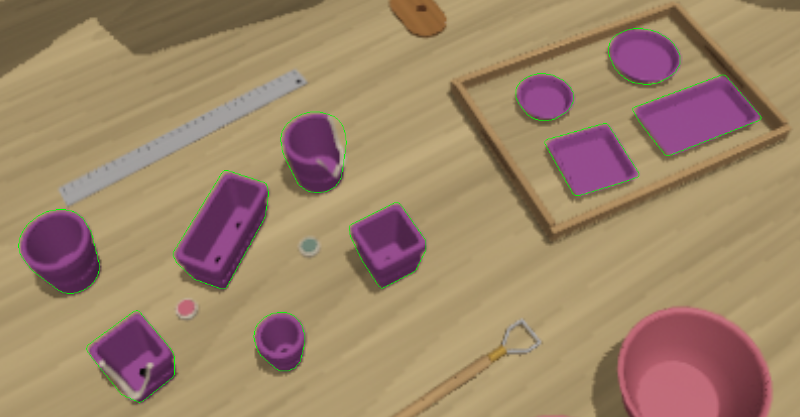

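Both overlays line up with the rims, and the two cameras agree to about 2–3 mm. Next is a helper that works out the shifts, starting with the large pot.

```bash
cat > go.py <<'E'
import sys, numpy as np
from bench import read_state
from scipy.spatial.transform import Rotation as Ro
# usage: go.py x y z a [n]  : prints n call end-rows (units), a = world angle of tool x
x,y,z,a=map(float,sys.argv[1:5]); n=int(sys.argv[5]) if len(sys.argv)>5 else 1
s=read_state(); R=Ro.from_quat(s['ee_rot']).as_matrix(); p=s['tcp_pos']; a0=np.arctan2(R[1,0],R[0,0])
da=(a-a0+np.pi)%(2*np.pi)-np.pi
print('now',p.round(4),'a',round(a0,3),'tilt',R[:2,2].round(4),'turn',round(da,3),'j6',round(s['joints'][5],2),'w',round(float(s['grip_width']),3))
d=(np.array([x,y,z])-p)/n
for i in range(n):
    b=a0+da*i/n; print(np.round([10*(d[0]*np.cos(b)+d[1]*np.sin(b)),10*(d[0]*np.sin(b)-d[1]*np.cos(b)),-10*d[2],-da/n*2],2))
E
python3 go.py .4289 -.3968 .12 .38 3
```

```text
now [ 0.2131 -0.5337  0.2307] a 0.38 tilt [-0.0003  0.0011] turn 0.0 j6 1.43 w 1.002
[ 0.84 -0.16  0.37 -0.  ]
[ 0.84 -0.16  0.37 -0.  ]
[ 0.84 -0.16  0.37 -0.  ]
```

```bash
python3 -m jog '.42 -.08 0 0 0 0; .84 -.16 0 0 0 0' -1 40
python3 -m jog '.42 -.08 0 0 0 0; .84 -.16 0 0 0 0'
python3 -m jog '.42 -.08 0.2 0 0 0; .84 -.16 .5 0 0 0; .84 -.16 .6 0 0 0;.84 -.16 .6 0 0 0;.84 -.16 .6 0 0 0'; python3 go.py .4289 -.3968 .030 .38 2
```

```text
clock: 0.37
tcp_pos: [0.2826, -0.4899, 0.2308]
ee_rot: [0.983, 0.186, -0.0, -0.0]
contact_force: [0.7, -0.4, 0.6]
grip_width: 1.001
grasp_force: 0.0
clock: 0.53
tcp_pos: [0.3546, -0.4434, 0.2311]
ee_rot: [0.982, 0.188, -0.0, -0.0]
contact_force: [-0.3, -0.4, -0.2]
grip_width: 0.999
grasp_force: 0.0
clock: 0.95
tcp_pos: [0.4256, -0.3971, 0.1701]
ee_rot: [0.982, 0.19, -0.001, -0.001]
contact_force: [0.6, -1.0, 0.3]
grip_width: 1.0
grasp_force: 0.0
now [ 0.4256 -0.3971  0.1701] a 0.382 tilt [-0.0023  0.0021] turn -0.002 j6 1.87 w 1.0
[0.02 0.01 0.7  0.  ]
[0.02 0.   0.7  0.  ]
```

```bash
python3 -m jog '.02 .01 .25 0 0 0; .04 .01 .5 0 0 0; .04 .01 .75 0 0 0; .04 .01 .75 0 0 0'
python3 -m jog '0 0 .2 0 0 0; 0 0 .4 0 0 0; 0 0 .6 0 0 0; 0 0 .65 0 0 0; 0 0 .65 0 0 0; 0 0 .65 0 0 0'
python3 -m jog '0 0 0 0 0 0; 0 0 0 0 0 0; 0 0 0 0 0 0; 0 0 0 0 0 0; 0 0 0 0 0 0; 0 0 0 0 0 0; 0 0 0 0 0 0; 0 0 0 0 0 0' .5 40
```

```text
clock: 1.28
tcp_pos: [0.4271, -0.3971, 0.093]
ee_rot: [0.982, 0.188, -0.002, -0.002]
contact_force: [-1.4, 0.9, -0.6]
grip_width: 1.004
grasp_force: 0.0
clock: 1.78
tcp_pos: [0.43, -0.3992, 0.033]
ee_rot: [0.982, 0.188, 0.0, 0.001]
contact_force: [0.6, -0.0, 0.1]
grip_width: 1.001
grasp_force: 0.0
clock: 2.45
tcp_pos: [0.4305, -0.399, 0.0335]
ee_rot: [0.982, 0.189, 0.001, 0.002]
contact_force: [-1.4, -0.1, 4.7]
grip_width: 0.757
grasp_force: 43.6
```

```bash
python3 -m jog '0 0 -.1 0 0 0; 0 0 -.35 0 0 0; 0 0 -.7 0 0 0; 0 0 -1 0 0 0; 0 0 -1 0 0 0; 0 0 -1 0 0 0'; python3 go.py .5243 .2748 .145 1.4 7
```

```text
clock: 2.95
tcp_pos: [0.4311, -0.3993, 0.1345]
ee_rot: [0.982, 0.189, 0.001, 0.003]
contact_force: [-0.7, -0.6, -2.0]
grip_width: 0.758
grasp_force: 45.4
now [ 0.4311 -0.3993  0.1345] a 0.38 tilt [ 0.0037 -0.0046] turn 1.02 j6 1.88 w 0.758
[ 0.48 -0.84 -0.01 -0.29]
[ 0.6  -0.77 -0.01 -0.29]
[ 0.7  -0.67 -0.01 -0.29]
[ 0.79 -0.56 -0.01 -0.29]
[ 0.87 -0.44 -0.01 -0.29]
[ 0.92 -0.31 -0.01 -0.29]
[ 0.96 -0.17 -0.01 -0.29]
```

```bash
J="python3 -m jog"
python3 -m jog '.1 -.18 0 0 0 -.06; .28 -.5 0 0 0 -.17; .48 -.84 0 0 0 -.29' 
python3 -m jog '.2 -.26 0 0 0 -.1; .4 -.52 0 0 0 -.2; .6 -.77 0 0 0 -.29'
python3 -m jog '.23 -.22 0 0 0 -.1; .47 -.45 0 0 0 -.2; .7 -.67 0 0 0 -.29'
python3 -m jog '.26 -.19 0 0 0 -.1; .53 -.38 0 0 0 -.2; .79 -.56 0 0 0 -.29'
python3 -m jog '.29 -.15 0 0 0 -.1; .58 -.3 0 0 0 -.2; .87 -.44 0 0 0 -.29'
python3 -m jog '.31 -.1 0 0 0 -.1; .61 -.2 0 0 0 -.2; .92 -.31 0 0 0 -.29'
python3 -m jog '.32 -.06 0 0 0 -.1; .6 -.11 0 0 0 -.2; .8 -.14 0 0 0 -.26; .92 -.16 0 0 0 -.29; .96 -.17 0 0 0 -.29; .96 -.17 0 0 0 -.29'; python3 go.py .5243 .2748 .06 1.4 1
```

```text
clock: 3.2
tcp_pos: [0.4422, -0.3015, 0.1298]
ee_rot: [0.966, 0.259, -0.001, -0.001]
contact_force: [0.5, 0.1, -1.6]
grip_width: 0.762
grasp_force: 45.4
clock: 3.45
tcp_pos: [0.4553, -0.2029, 0.1299]
ee_rot: [0.944, 0.33, -0.001, -0.001]
contact_force: [0.6, -0.3, -1.9]
grip_width: 0.761
grasp_force: 45.4
clock: 3.7
tcp_pos: [0.4686, -0.1072, 0.1301]
ee_rot: [0.918, 0.397, -0.001, -0.001]
contact_force: [0.7, -0.1, -1.9]
grip_width: 0.757
grasp_force: 45.4
clock: 3.95
tcp_pos: [0.482, -0.0115, 0.1301]
ee_rot: [0.886, 0.463, -0.001, -0.001]
contact_force: [0.9, 0.3, -1.4]
grip_width: 0.756
grasp_force: 45.4
clock: 4.2
tcp_pos: [0.4957, 0.0847, 0.13]
ee_rot: [0.851, 0.526, -0.001, -0.001]
contact_force: [1.5, -0.2, -2.8]
grip_width: 0.757
grasp_force: 45.4
clock: 4.45
tcp_pos: [0.5096, 0.1805, 0.1299]
ee_rot: [0.81, 0.586, -0.001, -0.0]
contact_force: [0.0, 0.7, -1.7]
grip_width: 0.757
grasp_force: 45.4
clock: 4.95
tcp_pos: [0.5243, 0.2758, 0.1302]
ee_rot: [0.766, 0.642, -0.001, -0.0]
contact_force: [0.3, -1.1, -2.0]
grip_width: 0.759
grasp_force: 45.4
now [0.5243 0.2758 0.1302] a 1.395 tilt [-0.0019 -0.001 ] turn 0.005 j6 2.1 w 0.759
[-0.01  0.    0.7  -0.01]
```

```bash
python3 -m jog '-.01 0 .2 0 0 0; -.01 0 .45 0 0 0; -.01 0 .65 0 0 0; -.01 0 .75 0 0 0; -.01 0 .79 0 0 0; -.01 0 .80 0 0 0; -.01 0 .80 0 0 0'
python3 -m jog '0 0 .01 0 0 0; 0 0 .02 0 0 0; 0 0 .03 0 0 0; 0 0 .03 0 0 0'
python3 -m jog '0 0 .01 0 0 0; 0 0 .01 0 0 0; 0 0 .02 0 0 0; 0 0 .02 0 0 0'
```

```text
clock: 5.53
tcp_pos: [0.5254, 0.2742, 0.0519]
ee_rot: [0.767, 0.642, 0.0, 0.0]
contact_force: [0.6, 0.6, -1.8]
grip_width: 0.759
grasp_force: 45.4
clock: 5.87
tcp_pos: [0.5251, 0.2748, 0.0487]
ee_rot: [0.766, 0.642, 0.0, 0.0]
contact_force: [0.6, -0.5, -2.4]
grip_width: 0.754
grasp_force: 45.4
clock: 6.2
tcp_pos: [0.5247, 0.2746, 0.0461]
ee_rot: [0.766, 0.642, -0.0, 0.0]
contact_force: [0.1, 0.1, -2.2]
grip_width: 0.758
grasp_force: 45.4
```

```bash
python3 -m jog '0 0 .01 0 0 0; 0 0 .01 0 0 0; 0 0 .01 0 0 0'
python3 -m jog '0 0 .01 0 0 0; 0 0 .01 0 0 0; 0 0 .01 0 0 0'
python3 -m jog '0 0 .01 0 0 0; 0 0 .01 0 0 0; 0 0 .01 0 0 0'
```

```text
clock: 6.45
tcp_pos: [0.5248, 0.2746, 0.0452]
ee_rot: [0.767, 0.642, -0.0, 0.0]
contact_force: [0.2, 0.1, -1.9]
grip_width: 0.755
grasp_force: 45.4
clock: 6.7
tcp_pos: [0.525, 0.2747, 0.0446]
ee_rot: [0.767, 0.642, 0.0, 0.0]
contact_force: [-1.9, -0.1, 0.2]
grip_width: 0.753
grasp_force: 45.7
clock: 6.95
tcp_pos: [0.525, 0.2747, 0.0445]
ee_rot: [0.766, 0.642, 0.0, 0.0]
contact_force: [-3.9, -1.0, 7.4]
grip_width: 0.758
grasp_force: 46.3
```

```bash
python3 -m jog '0 0 -.01 0 0 0; 0 0 -.01 0 0 0; 0 0 -.01 0 0 0'
python3 -m jog '0 0 0 0 0 0; 0 0 0 0 0 0; 0 0 0 0 0 0; 0 0 0 0 0 0; 0 0 0 0 0 0' -.85
python3 -m jog '0 0 -.1 0 0 0; 0 0 -.3 0 0 0; 0 0 -.6 0 0 0; 0 0 -.9 0 0 0; 0 0 -1 0 0 0; 0 0 -1 0 0 0' -1; python3 go.py .5917 -.1241 .14 1.533 5
```

```text
clock: 7.2
tcp_pos: [0.5251, 0.2747, 0.0446]
ee_rot: [0.767, 0.642, 0.0, 0.0]
contact_force: [-1.6, 0.7, 3.1]
grip_width: 0.755
grasp_force: 45.9
clock: 7.62
tcp_pos: [0.5248, 0.2746, 0.0441]
ee_rot: [0.767, 0.642, -0.0, 0.0]
contact_force: [-0.3, -0.3, 0.1]
grip_width: 0.924
grasp_force: 0.0
clock: 8.12
tcp_pos: [0.5272, 0.2755, 0.1486]
ee_rot: [0.767, 0.642, 0.003, 0.001]
contact_force: [0.2, -1.4, -0.3]
grip_width: 0.994
grasp_force: 0.0
now [0.5272 0.2755 0.1486] a 1.395 tilt [0.0069 0.0024] turn 0.138 j6 2.09 w 0.994
[-0.76  0.27  0.02 -0.06]
[-0.77  0.25  0.02 -0.06]
[-0.78  0.22  0.02 -0.06]
[-0.78  0.2   0.02 -0.06]
[-0.79  0.18  0.02 -0.06]
```

```bash
python3 -m jog '-.3 .1 0 0 0 -.02; -.76 .27 0 0 0 -.06'
python3 -m jog '-.4 .13 0 0 0 -.03; -.77 .25 0 0 0 -.06'
python3 -m jog '-.4 .11 0 0 0 -.03; -.78 .22 0 0 0 -.06'
python3 -m jog '-.4 .1 0 0 0 -.03; -.78 .2 0 0 0 -.06'
python3 -m jog '-.4 .1 0 0 0 -.03; -.7 .16 0 0 0 -.06; -.79 .18 0 0 0 -.06; -.79 .18 0 0 0 -.06;-.79 .18 0 0 0 -.06' >/dev/null;  python3 go.py .5917 -.1241 .024 1.533 2
python3 - <<'E'
from h import *
d=get_image('scene'); P,c=fit([d],'saucer_large',[.5243,.2748,0],.006); print(P,c)
P,c=fit([d],'pot_large',[.5243,.2748,0],.011); print(P,c)
cv2.imwrite('pics/c1.png',cv2.resize(d['img'][100:320,120:520,::-1],(800,440)))
E
```

```text
clock: 8.28
tcp_pos: [0.5359, 0.2039, 0.1435]
ee_rot: [0.755, 0.656, -0.0, -0.0]
contact_force: [1.3, -0.4, -1.3]
grip_width: 1.003
grasp_force: 0.0
clock: 8.45
tcp_pos: [0.5494, 0.121, 0.1429]
ee_rot: [0.746, 0.666, -0.001, -0.0]
contact_force: [0.4, 0.5, 0.5]
grip_width: 1.001
grasp_force: 0.0
clock: 8.62
tcp_pos: [0.5622, 0.0406, 0.1429]
ee_rot: [0.737, 0.676, -0.001, -0.001]
contact_force: [0.7, -0.7, 1.1]
grip_width: 1.002
grasp_force: 0.0
clock: 8.78
tcp_pos: [0.5754, -0.0389, 0.1429]
ee_rot: [0.726, 0.687, -0.001, -0.001]
contact_force: [0.6, 0.4, -0.0]
grip_width: 1.0
grasp_force: 0.0
now [ 0.589  -0.1165  0.143 ] a 1.544 tilt [-0.0023  0.0013] turn -0.011 j6 1.27 w 1.0
[-0.04  0.01  0.6   0.01]
[-0.04  0.01  0.6   0.01]
[np.float64(0.5225157315809946), np.float64(0.2805514994297416), 0] 0.33611470460891724
[np.float64(0.5315251891020457), np.float64(0.2681218787087944), 0] 0.20350152254104614
```

View pics/c1.png

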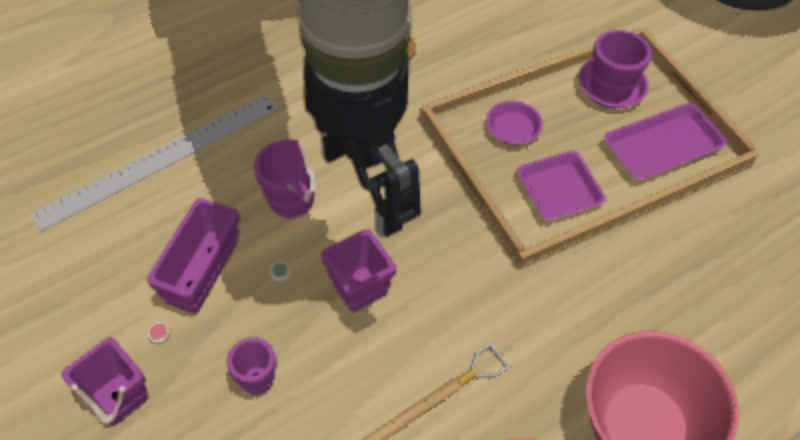

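The large pot stands upright in its saucer (crop around (622,65)). The gripper is just short of the square pot, so I'll go on to that one.

```bash
python3 -m jog '-.04 .01 0 0 0 0; -.08 .03 .1 0 0 .02; -.08 .03 .3 0 0 .02; -.08 .03 .5 0 0 .02;-.08 .03 .5 0 0 .02'; python3 go.py .5917 -.1241 .024 1.533 1
```

```text
clock: 9.67
tcp_pos: [0.5901, -0.123, 0.0899]
ee_rot: [0.719, 0.695, -0.002, -0.003]
contact_force: [-1.2, -0.1, -0.8]
grip_width: 0.997
grasp_force: 0.0
now [ 0.5901 -0.123   0.0899] a 1.536 tilt [-0.0064  0.0022] turn -0.003 j6 1.27 w 0.997
[-0.01  0.02  0.66  0.01]
```

```bash
python3 -m jog '-.01 .01 .2 0 0 0; -.01 .01 .4 0 0 0; -.01 .01 .55 0 0 0; -.01 .01 .65 0 0 0; -.01 .01 .65 0 0 0'
python3 -m jog '0 0 0 0 0 0; 0 0 0 0 0 0; 0 0 0 0 0 0; 0 0 0 0 0 0; 0 0 0 0 0 0; 0 0 0 0 0 0; 0 0 0 0 0 0; 0 0 0 0 0 0' .5 40
python3 go.py .5917 -.1241 .024 1.533 1
python3 -m jog '0 0 -.1 0 0 0; 0 0 -.35 0 0 0; 0 0 -.7 0 0 0; 0 0 -1 0 0 0; 0 0 -1 0 0 0; 0 0 -1 0 0 0'; python3 go.py .6098 .1209 .124 1.3415 3
```

```text
clock: 10.08
tcp_pos: [0.5922, -0.1249, 0.0273]
ee_rot: [0.719, 0.695, -0.001, -0.002]
contact_force: [-0.7, 1.8, -0.5]
grip_width: 0.995
grasp_force: 0.0
clock: 10.75
tcp_pos: [0.5948, -0.1263, 0.0308]
ee_rot: [0.72, 0.694, 0.001, 0.001]
contact_force: [0.0, 0.7, 6.7]
grip_width: 0.647
grasp_force: 44.0
now [ 0.5948 -0.1263  0.0308] a 1.535 tilt [ 0.0027 -0.0009] turn -0.002 j6 1.27 w 0.647
[ 0.02 -0.03  0.07  0.  ]
clock: 11.25
tcp_pos: [0.5952, -0.1265, 0.1321]
ee_rot: [0.72, 0.694, 0.001, 0.002]
contact_force: [-0.1, -0.4, -2.0]
grip_width: 0.65
grasp_force: 43.2
now [ 0.5952 -0.1265  0.1321] a 1.535 tilt [ 0.0046 -0.0018] turn -0.193 j6 1.27 w 0.65
[0.83 0.02 0.03 0.13]
[ 0.83 -0.03  0.03  0.13]
[ 0.82 -0.09  0.03  0.13]
```

```bash
python3 -m jog '.2 0 0 0 0 .03; .5 .01 0 0 0 .08; .83 .02 0 0 0 .13'
python3 -m jog '.28 -.01 0 0 0 .04; .56 -.02 0 0 0 .09; .83 -.03 0 0 0 .13'
python3 -m jog '.28 -.03 0 0 0 .04; .52 -.06 0 0 0 .09; .7 -.08 0 0 0 .13; .79 -.09 0 0 0 .13; .79 -.09 0 0 0 .13; .79 -.09 0 0 0 .13;.79 -.09 0 0 0 .13'; python3 go.py .6093 .119 .055 1.3415 1
```

```text
clock: 11.5
tcp_pos: [0.5975, -0.0432, 0.1276]
ee_rot: [0.743, 0.669, -0.001, -0.001]
contact_force: [0.6, -0.3, -1.1]
grip_width: 0.647
grasp_force: 43.2
clock: 11.75
tcp_pos: [0.6026, 0.0413, 0.1275]
ee_rot: [0.764, 0.646, -0.001, -0.001]
contact_force: [-0.3, -0.3, -0.4]
grip_width: 0.649
grasp_force: 43.1
clock: 12.33
tcp_pos: [0.6079, 0.1181, 0.1287]
ee_rot: [0.784, 0.621, -0.001, -0.0]
contact_force: [0.1, -0.8, -1.4]
grip_width: 0.649
grasp_force: 43.1
now [0.6079 0.1181 0.1287] a 1.339 tilt [-0.0012 -0.0007] turn 0.002 j6 1.87 w 0.649
[ 0.01  0.01  0.74 -0.  ]
```

```bash
python3 -m jog '.01 .01 .2 0 0 0; .01 .01 .45 0 0 0; .01 .01 .65 0 0 0; .01 .01 .75 0 0 0; .01 .01 .79 0 0 0; .01 .01 .80 0 0 0; .01 .01 .80 0 0 0'
python3 -m jog '0 0 .01 0 0 0; 0 0 .02 0 0 0; 0 0 .03 0 0 0; 0 0 .03 0 0 0'
python3 -m jog '0 0 .01 0 0 0; 0 0 .01 0 0 0; 0 0 .02 0 0 0; 0 0 .02 0 0 0'
```

```text
clock: 12.92
tcp_pos: [0.61, 0.1194, 0.0499]
ee_rot: [0.784, 0.621, 0.0, 0.0]
contact_force: [0.1, 0.4, -1.4]
grip_width: 0.648
grasp_force: 43.1
clock: 13.25
tcp_pos: [0.6097, 0.12, 0.0467]
ee_rot: [0.784, 0.621, 0.0, 0.0]
contact_force: [-0.1, 0.9, -1.4]
grip_width: 0.651
grasp_force: 43.1
clock: 13.58
tcp_pos: [0.6093, 0.12, 0.0441]
ee_rot: [0.784, 0.621, -0.0, -0.0]
contact_force: [0.5, -0.9, -2.0]
grip_width: 0.648
grasp_force: 43.1
```

```bash
python3 -m jog '0 0 .01 0 0 0; 0 0 .01 0 0 0; 0 0 .01 0 0 0'
python3 -m jog '0 0 .01 0 0 0; 0 0 .01 0 0 0; 0 0 .01 0 0 0'
python3 -m jog '0 0 .005 0 0 0; 0 0 .005 0 0 0; 0 0 .005 0 0 0'
```

```text
clock: 13.83
tcp_pos: [0.6094, 0.1199, 0.0432]
ee_rot: [0.784, 0.621, -0.0, -0.0]
contact_force: [-0.5, 0.1, -1.0]
grip_width: 0.646
grasp_force: 43.1
clock: 14.08
tcp_pos: [0.6094, 0.1199, 0.0422]
ee_rot: [0.784, 0.621, -0.0, 0.0]
contact_force: [0.9, 0.5, -2.3]
grip_width: 0.648
grasp_force: 43.1
clock: 14.33
tcp_pos: [0.6095, 0.12, 0.0419]
ee_rot: [0.784, 0.621, 0.0, 0.0]
contact_force: [-0.2, -0.7, -0.3]
grip_width: 0.645
grasp_force: 43.2
```

```bash
python3 -m jog '0 0 .005 0 0 0; 0 0 .005 0 0 0; 0 0 .005 0 0 0'
python3 -m jog '0 0 0 0 0 0; 0 0 0 0 0 0; 0 0 0 0 0 0; 0 0 0 0 0 0; 0 0 0 0 0 0;0 0 0 0 0 0' -.75
python3 -m jog '0 0 -.1 0 0 0; 0 0 -.3 0 0 0; 0 0 -.6 0 0 0; 0 0 -.9 0 0 0; 0 0 -1 0 0 0; 0 0 -1 0 0 0' -1; python3 go.py .4856 -.2494 .14 2.219 5
```

```text
clock: 14.58
tcp_pos: [0.6095, 0.12, 0.0419]
ee_rot: [0.784, 0.621, 0.0, 0.0]
contact_force: [-2.5, 0.4, 4.8]
grip_width: 0.649
grasp_force: 43.8
clock: 15.08
tcp_pos: [0.6094, 0.1199, 0.0411]
ee_rot: [0.784, 0.621, -0.0, -0.0]
contact_force: [-0.3, 0.1, 1.3]
grip_width: 0.874
grasp_force: 0.0
clock: 15.58
tcp_pos: [0.612, 0.1202, 0.1457]
ee_rot: [0.784, 0.621, 0.003, 0.002]
contact_force: [-0.1, 0.4, 0.3]
grip_width: 1.001
grasp_force: 0.0
now [0.612  0.1202 0.1457] a 1.34 tilt [0.0075 0.0004] turn 0.879 j6 1.87 w 1.001
[-0.78 -0.08  0.01 -0.35]
[-0.75 -0.21  0.01 -0.35]
[-0.7  -0.34  0.01 -0.35]
[-0.63 -0.46  0.01 -0.35]
[-0.54 -0.56  0.01 -0.35]
```

```bash
python3 -m jog '-.2 -.02 0 0 0 -.1; -.5 -.05 0 0 0 -.23; -.78 -.08 0 0 0 -.35'
python3 -m jog '-.25 -.07 0 0 0 -.12; -.5 -.14 0 0 0 -.24; -.75 -.21 0 0 0 -.35'
python3 -m jog '-.23 -.11 0 0 0 -.12; -.46 -.22 0 0 0 -.24; -.7 -.34 0 0 0 -.35'
python3 -m jog '-.21 -.15 0 0 0 -.12; -.42 -.3 0 0 0 -.24; -.63 -.46 0 0 0 -.35'
python3 -m jog '-.2 -.2 0 0 0 -.12; -.4 -.41 0 0 0 -.24; -.54 -.56 0 0 0 -.35; -.54 -.56 0 0 0 -.35; -.54 -.56 0 0 0 -.35; -.54 -.56 0 0 0 -.35'
python3 go.py .4856 -.2494 .02 2.219 2
```

```text
clock: 15.83
tcp_pos: [0.5826, 0.0456, 0.1397]
ee_rot: [0.725, 0.689, -0.001, -0.001]
contact_force: [0.4, -0.1, -0.6]
grip_width: 0.999
grasp_force: 0.0
clock: 16.08
tcp_pos: [0.5571, -0.0287, 0.1398]
ee_rot: [0.663, 0.749, -0.001, -0.001]
contact_force: [0.3, -0.2, -0.5]
grip_width: 1.001
grasp_force: 0.0
clock: 16.33
tcp_pos: [0.5318, -0.1021, 0.1398]
ee_rot: [0.595, 0.804, -0.0, -0.001]
contact_force: [-0.2, -0.8, 0.5]
grip_width: 1.001
grasp_force: 0.0
clock: 16.58
tcp_pos: [0.5061, -0.1757, 0.1399]
ee_rot: [0.522, 0.853, -0.0, -0.001]
contact_force: [-0.2, 0.0, 1.1]
grip_width: 1.001
grasp_force: 0.0
clock: 17.08
tcp_pos: [0.4814, -0.2477, 0.1403]
ee_rot: [0.447, 0.894, 0.0, -0.001]
contact_force: [-0.2, 0.2, -0.9]
grip_width: 0.999
grasp_force: 0.0
now [ 0.4814 -0.2477  0.1403] a 2.214 tilt [-0.0013  0.0014] turn 0.005 j6 0.3 w 0.999
[-0.02  0.01  0.6  -0.01]
[-0.02  0.01  0.6  -0.01]
```

```bash
python3 -m jog '-.03 .01 .2 0 0 0; -.03 .02 .5 0 0 0; -.03 .02 .7 0 0 0; -.03 .02 .7 0 0 0;-.03 .02 .7 0 0 0;-.03 .02 .7 0 0 0'; python3 go.py .4856 -.2494 .019 2.219 1
```

```text
clock: 17.58
tcp_pos: [0.486, -0.2492, 0.0722]
ee_rot: [0.447, 0.895, -0.0, 0.0]
contact_force: [-0.5, -0.4, 0.4]
grip_width: 1.003
grasp_force: 0.0
now [ 0.486  -0.2492  0.0722] a 2.216 tilt [ 0.0007 -0.0005] turn 0.003 j6 0.3 w 1.003
[ 0.   -0.    0.53 -0.01]
```

```bash
python3 -m jog '0 0 .2 0 0 0; 0 0 .4 0 0 0; 0 0 .5 0 0 0; 0 0 .5 0 0 0; 0 0 .5 0 0 0'
python3 -m jog '0 0 0 0 0 0; 0 0 0 0 0 0; 0 0 0 0 0 0; 0 0 0 0 0 0; 0 0 0 0 0 0; 0 0 0 0 0 0; 0 0 0 0 0 0; 0 0 0 0 0 0;0 0 0 0 0 0' .5 40
python3 go.py .4856 -.2494 .019 2.219 1
python3 -m jog '0 0 -.1 0 0 0; 0 0 -.35 0 0 0; 0 0 -.7 0 0 0; 0 0 -1 0 0 0; 0 0 -1 0 0 0; 0 0 -1 0 0 0'; python3 go.py .6261 .264 .14 1.421 7
```

```text
clock: 18.0
tcp_pos: [0.4855, -0.2497, 0.022]
ee_rot: [0.447, 0.895, -0.0, 0.0]
contact_force: [0.4, 0.1, -0.1]
grip_width: 0.999
grasp_force: 0.0
clock: 18.75
tcp_pos: [0.4861, -0.2503, 0.0226]
ee_rot: [0.447, 0.895, -0.0, 0.001]
contact_force: [-0.1, 0.4, 5.5]
grip_width: 0.577
grasp_force: 42.5
now [ 0.4861 -0.2503  0.0226] a 2.215 tilt [ 0.0019 -0.0015] turn 0.004 j6 0.3 w 0.577
[ 0.01  0.    0.04 -0.01]
clock: 19.25
tcp_pos: [0.4865, -0.2506, 0.1237]
ee_rot: [0.447, 0.895, -0.0, 0.002]
contact_force: [0.4, 0.2, -2.4]
grip_width: 0.582
grasp_force: 42.2
now [ 0.4865 -0.2506  0.1237] a 2.215 tilt [ 0.0037 -0.0027] turn -0.794 j6 0.3 w 0.582
[ 0.47  0.6  -0.02  0.23]
[ 0.53  0.54 -0.02  0.23]
[ 0.59  0.48 -0.02  0.23]
[ 0.64  0.41 -0.02  0.23]
[ 0.68  0.33 -0.02  0.23]
[ 0.72  0.26 -0.02  0.23]
[ 0.74  0.17 -0.02  0.23]
```

```bash
python3 -m jog '.12 .15 0 0 0 .06; .28 .36 -.01 0 0 .14; .47 .6 -.02 0 0 .23'
python3 -m jog '.18 .18 0 0 0 .08; .36 .36 -.01 0 0 .16; .53 .54 -.02 0 0 .23'
python3 -m jog '.2 .16 0 0 0 .08; .4 .32 -.01 0 0 .16; .59 .48 -.02 0 0 .23'
python3 -m jog '.21 .14 0 0 0 .08; .42 .28 -.01 0 0 .16; .64 .41 -.02 0 0 .23'
python3 -m jog '.22 .11 0 0 0 .08; .45 .22 -.01 0 0 .16; .68 .33 -.02 0 0 .23'
python3 -m jog '.24 .09 0 0 0 .08; .48 .18 -.01 0 0 .16; .72 .26 -.02 0 0 .23'
python3 -m jog '.24 .06 0 0 0 .08; .45 .11 -.01 0 0 .15; .62 .15 -.02 0 0 .2; .71 .17 -.02 0 0 .23; .74 .17 -.02 0 0 .23; .74 .17 -.02 0 0 .23; .74 .17 -.02 0 0 .23'; python3 go.py .6261 .264 .05 1.421 1
```

```text
clock: 19.5
tcp_pos: [0.5038, -0.1757, 0.1216]
ee_rot: [0.5, 0.866, -0.0, -0.002]
contact_force: [0.7, -0.2, -1.5]
grip_width: 0.579
grasp_force: 42.1
clock: 19.75
tcp_pos: [0.5234, -0.1012, 0.1234]
ee_rot: [0.547, 0.837, -0.0, -0.002]
contact_force: [0.4, -0.3, -1.9]
grip_width: 0.579
grasp_force: 42.1
clock: 20.0
tcp_pos: [0.5436, -0.0281, 0.1254]
ee_rot: [0.595, 0.804, -0.001, -0.002]
contact_force: [-0.0, 0.1, -1.7]
grip_width: 0.575
grasp_force: 42.1
clock: 20.25
tcp_pos: [0.5642, 0.0447, 0.1273]
ee_rot: [0.64, 0.768, -0.001, -0.001]
contact_force: [0.4, -0.2, -1.7]
grip_width: 0.578
grasp_force: 42.1
clock: 20.5
tcp_pos: [0.5841, 0.1175, 0.1291]
ee_rot: [0.683, 0.73, -0.002, -0.001]
contact_force: [0.7, -0.5, -2.2]
grip_width: 0.579
grasp_force: 42.1
clock: 20.75
tcp_pos: [0.6052, 0.191, 0.131]
ee_rot: [0.724, 0.69, -0.002, -0.001]
contact_force: [0.5, -0.3, -2.2]
grip_width: 0.575
grasp_force: 42.1
clock: 21.33
tcp_pos: [0.6258, 0.2625, 0.1338]
ee_rot: [0.762, 0.648, -0.001, -0.0]
contact_force: [0.2, -0.4, -2.7]
grip_width: 0.58
grasp_force: 42.1
now [0.6258 0.2625 0.1338] a 1.41 tilt [-0.0026 -0.0012] turn 0.011 j6 2.01 w 0.58
[ 0.02  0.    0.84 -0.02]
```

```bash
python3 -m jog '.02 0 .2 0 0 -.01; .02 0 .45 0 0 -.02; .02 0 .65 0 0 -.02; .02 0 .8 0 0 -.02; .02 0 .87 0 0 -.02; .02 0 .92 0 0 -.02; .02 0 .92 0 0 -.02;.02 0 .92 0 0 -.02'
python3 -m jog '0 0 .01 0 0 0; 0 0 .02 0 0 0; 0 0 .03 0 0 0; 0 0 .03 0 0 0'
python3 go.py .6261 .264 .0336 1.421 1
```

```text
clock: 22.0
tcp_pos: [0.6276, 0.2648, 0.044]
ee_rot: [0.759, 0.652, 0.0, 0.0]
contact_force: [0.2, -0.9, -1.9]
grip_width: 0.579
grasp_force: 42.1
clock: 22.33
tcp_pos: [0.6273, 0.2652, 0.0406]
ee_rot: [0.758, 0.652, 0.0, 0.0]
contact_force: [-0.8, -0.5, -1.7]
grip_width: 0.578
grasp_force: 42.1
now [0.6273 0.2652 0.0406] a 1.42 tilt [0.0006 0.0001] turn 0.001 j6 2.0 w 0.578
[-0.01 -0.01  0.07 -0.  ]
```

```bash
python3 -m jog '0 -.01 .01 0 0 0; -.01 -.01 .03 0 0 0; -.01 -.01 .04 0 0 0; -.01 -.01 .04 0 0 0'
python3 -m jog '0 0 .01 0 0 0; 0 0 .01 0 0 0; 0 0 .01 0 0 0'
python3 -m jog '0 0 .01 0 0 0; 0 0 .01 0 0 0; 0 0 .01 0 0 0'
```

```text
clock: 22.67
tcp_pos: [0.6256, 0.2641, 0.0358]
ee_rot: [0.758, 0.652, -0.0, -0.0]
contact_force: [-0.4, 0.4, -1.3]
grip_width: 0.573
grasp_force: 42.1
clock: 22.92
tcp_pos: [0.626, 0.2643, 0.0352]
ee_rot: [0.758, 0.652, -0.0, 0.0]
contact_force: [-0.3, -0.8, -2.5]
grip_width: 0.576
grasp_force: 42.1
clock: 23.17
tcp_pos: [0.626, 0.2643, 0.0342]
ee_rot: [0.758, 0.652, -0.0, 0.0]
contact_force: [-0.5, -0.1, -1.4]
grip_width: 0.575
grasp_force: 42.1
```

```bash
python3 -m jog '0 0 .005 0 0 0; 0 0 .005 0 0 0; 0 0 .005 0 0 0'
python3 -m jog '0 0 .005 0 0 0; 0 0 .005 0 0 0; 0 0 .005 0 0 0'
```

```text
clock: 23.42
tcp_pos: [0.626, 0.2643, 0.0337]
ee_rot: [0.758, 0.652, -0.0, 0.0]
contact_force: [-0.2, 0.2, -1.7]
grip_width: 0.577
grasp_force: 42.1
clock: 23.67
tcp_pos: [0.626, 0.2643, 0.0336]
ee_rot: [0.758, 0.652, 0.0, 0.0]
contact_force: [-0.7, 0.1, 0.9]
grip_width: 0.576
grasp_force: 42.4
```

```bash
python3 -m jog '0 0 0 0 0 0; 0 0 0 0 0 0; 0 0 0 0 0 0; 0 0 0 0 0 0; 0 0 0 0 0 0;0 0 0 0 0 0' -.5
python3 -m jog '0 0 -.1 0 0 0; 0 0 -.3 0 0 0; 0 0 -.6 0 0 0; 0 0 -.9 0 0 0; 0 0 -1 0 0 0; 0 0 -1 0 0 0'; python3 go.py .6239 -.2583 .13 1.42 6
```

```text
clock: 24.17
tcp_pos: [0.6261, 0.2643, 0.0332]
ee_rot: [0.758, 0.652, 0.0, 0.0]
contact_force: [-0.8, -0.2, -0.4]
grip_width: 0.748
grasp_force: 0.0
clock: 24.67
tcp_pos: [0.6285, 0.2651, 0.1381]
ee_rot: [0.758, 0.652, 0.004, 0.002]
contact_force: [0.3, 0.1, -0.2]
grip_width: 0.749
grasp_force: 0.0
now [0.6285 0.2651 0.1381] a 1.42 tilt [0.0076 0.0021] turn 0.0 j6 2.0 w 0.749
[-0.86  0.12  0.01 -0.  ]
[-0.86  0.12  0.01 -0.  ]
[-0.86  0.12  0.01 -0.  ]
[-0.86  0.12  0.01 -0.  ]
[-0.86  0.12  0.01 -0.  ]
[-0.86  0.12  0.01 -0.  ]
```

```bash
python3 -m jog '-.3 .04 0 0 0 0; -.6 .08 0 0 0 0; -.86 .12 0 0 0 0' -1
python3 -m jog '-.43 .06 0 0 0 0; -.86 .12 0 0 0 0' > /dev/null
python3 -m jog '-.43 .06 0 0 0 0; -.86 .12 0 0 0 0' > /dev/null
python3 -m jog '-.43 .06 0 0 0 0; -.86 .12 0 0 0 0' > /dev/null
python3 -m jog '-.43 .06 0 0 0 0; -.86 .12 0 0 0 0' > /dev/null
python3 -m jog '-.4 .06 0 0 0 0; -.7 .1 0 0 0 0; -.86 .12 0 0 0 0; -.86 .12 0 0 0 0; -.86 .12 0 0 0 0; -.86 .12 0 0 0 0'
python3 go.py .6239 -.2583 .075 1.42 1
python3 - <<'E'
from h import *
d=get_image('top')
cv2.imwrite('pics/c2.png',cv2.resize(d['img'][120:260,160:480,::-1],(800,350)))
d=get_image('scene')
cv2.imwrite('pics/c3.png',cv2.resize(d['img'][90:320,220:520,::-1],(750,575)))
E
```

```text
clock: 24.92
tcp_pos: [0.6237, 0.1764, 0.1317]
ee_rot: [0.758, 0.652, -0.001, -0.0]
contact_force: [-0.4, 0.2, 0.3]
grip_width: 1.001
grasp_force: 0.0
clock: 26.08
tcp_pos: [0.6193, -0.2411, 0.1324]
ee_rot: [0.758, 0.652, -0.0, -0.001]
contact_force: [-0.6, 0.1, 0.1]
grip_width: 1.003
grasp_force: 0.0
now [ 0.6193 -0.2411  0.1324] a 1.421 tilt [-0.0015  0.0014] turn -0.001 j6 1.23 w 1.003
[-0.16  0.07  0.57  0.  ]
```

View pics/c2.png

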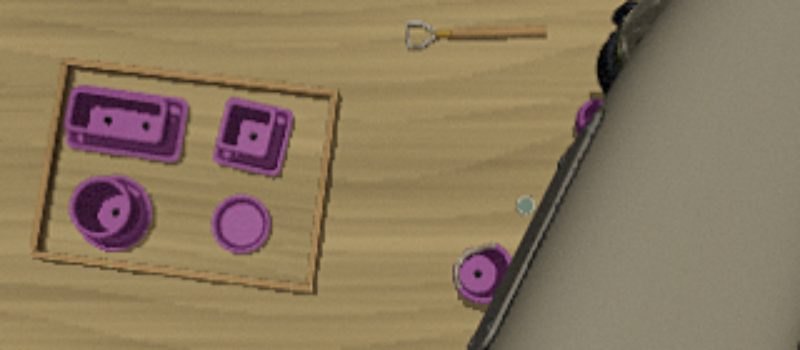

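View pics/c3.png

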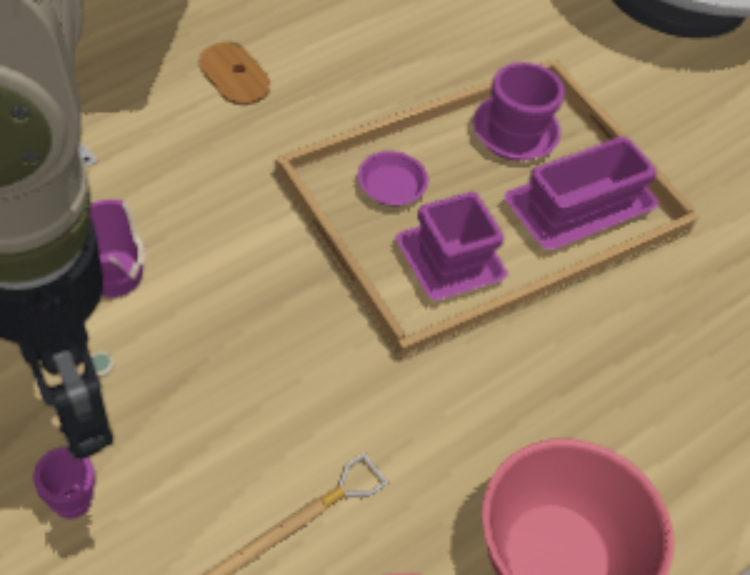

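Three pots sit upright and lined up in their saucers: large at scene-crop (525,110), square at (460,240) and trough at (590,195). The small saucer at (392,180) is still empty. Now the small pot.

```bash
python3 -m jog '-.08 .03 0 0 0 0; -.16 .06 0 0 0 0; -.17 .06 .2 0 0 0; -.17 .06 .45 0 0 0; -.17 .06 .55 0 0 0;-.17 .06 .55 0 0 0;-.17 .06 .55 0 0 0'; python3 go.py .6239 -.2583 .018 1.42 1
```

```text
clock: 26.77
tcp_pos: [0.6228, -0.2602, 0.0779]
ee_rot: [0.758, 0.652, -0.0, -0.001]
contact_force: [0.0, -0.5, 0.3]
grip_width: 0.999
grasp_force: 0.0
now [ 0.6228 -0.2602  0.0779] a 1.42 tilt [-0.0014  0.0007] turn 0.0 j6 1.21 w 0.999
[ 0.02  0.01  0.6  -0.  ]
```

```bash
python3 -m jog '.01 0 .2 0 0 0; .02 0 .4 0 0 0; .02 0 .53 0 0 0; .02 0 .57 0 0 0; .02 0 .57 0 0 0; .02 0 .57 0 0 0'
python3 -m jog '0 0 0 0 0 0; 0 0 0 0 0 0; 0 0 0 0 0 0; 0 0 0 0 0 0; 0 0 0 0 0 0; 0 0 0 0 0 0; 0 0 0 0 0 0; 0 0 0 0 0 0;0 0 0 0 0 0;0 0 0 0 0 0' .6 35
python3 -m jog '0 0 -.1 0 0 0; 0 0 -.35 0 0 0; 0 0 -.7 0 0 0; 0 0 -1 0 0 0; 0 0 -1 0 0 0; 0 0 -1 0 0 0';python3 go.py .5119 .1333 .15 1.42 5
```

```text
clock: 27.27
tcp_pos: [0.6243, -0.2589, 0.0228]
ee_rot: [0.758, 0.652, 0.0, 0.001]
contact_force: [0.2, -0.1, 0.6]
grip_width: 0.997
grasp_force: 0.0
clock: 28.1
tcp_pos: [0.6239, -0.2588, 0.0224]
ee_rot: [0.758, 0.652, 0.0, 0.001]
contact_force: [-1.0, 0.0, 5.1]
grip_width: 0.501
grasp_force: 35.7
clock: 28.6
tcp_pos: [0.6249, -0.2592, 0.1242]
ee_rot: [0.758, 0.652, 0.001, 0.002]
contact_force: [0.0, 0.1, -1.2]
grip_width: 0.499
grasp_force: 35.8
now [ 0.6249 -0.2592  0.1242] a 1.42 tilt [ 0.0044 -0.0025] turn 0.0 j6 1.21 w 0.499
[ 0.74 -0.34 -0.05 -0.  ]
[ 0.74 -0.34 -0.05 -0.  ]
[ 0.74 -0.34 -0.05 -0.  ]
[ 0.74 -0.34 -0.05 -0.  ]
[ 0.74 -0.34 -0.05 -0.  ]
```

```bash
python3 -m jog '.15 -.07 -.01 0 0 0; .42 -.2 -.03 0 0 0; .74 -.34 -.05 0 0 0'
python3 -m jog '.25 -.11 -.02 0 0 0; .5 -.23 -.04 0 0 0; .74 -.34 -.05 0 0 0' >/dev/null
python3 -m jog '.25 -.11 -.02 0 0 0; .5 -.23 -.04 0 0 0; .74 -.34 -.05 0 0 0' >/dev/null
python3 -m jog '.25 -.11 -.02 0 0 0; .5 -.23 -.04 0 0 0; .74 -.34 -.05 0 0 0' >/dev/null
python3 -m jog '.25 -.11 -.02 0 0 0; .46 -.21 -.04 0 0 0; .63 -.29 -.05 0 0 0; .71 -.33 -.05 0 0 0; .74 -.34 -.05 0 0 0; .74 -.34 -.05 0 0 0; .74 -.34 -.05 0 0 0'
python3 go.py .5119 .1333 .045 1.42 1
```

```text
clock: 28.85
tcp_pos: [0.5995, -0.1804, 0.1241]
ee_rot: [0.759, 0.651, -0.001, -0.001]
contact_force: [1.2, 0.4, -1.1]
grip_width: 0.498
grasp_force: 35.8
clock: 30.18
tcp_pos: [0.511, 0.1323, 0.1457]
ee_rot: [0.759, 0.652, -0.001, -0.0]
contact_force: [0.0, -0.2, -1.1]
grip_width: 0.499
grasp_force: 35.8
now [0.511  0.1323 0.1457] a 1.419 tilt [-0.0008 -0.0006] turn 0.001 j6 1.82 w 0.499
[ 0.01  0.01  1.01 -0.  ]
```

```bash
python3 -m jog '.01 .01 .2 0 0 0; .01 .01 .45 0 0 0; .01 .01 .7 0 0 0; .01 .01 .9 0 0 0; .01 .01 .97 0 0 0; .01 .01 1 0 0 0; .01 .01 1 0 0 0;.01 .01 1 0 0 0'
python3 -m jog '0 0 .01 0 0 0; 0 0 .03 0 0 0; 0 0 .05 0 0 0; 0 0 .05 0 0 0; 0 0 .05 0 0 0'
python3 go.py .5119 .1333 .0334 1.42 1
```

```text
clock: 30.85
tcp_pos: [0.5132, 0.1334, 0.0472]
ee_rot: [0.759, 0.651, 0.001, 0.001]
contact_force: [0.7, 0.6, -0.3]
grip_width: 0.5
grasp_force: 35.8
clock: 31.27
tcp_pos: [0.5121, 0.1339, 0.0414]
ee_rot: [0.758, 0.652, 0.0, 0.0]
contact_force: [-0.0, -0.2, -0.7]
grip_width: 0.502
grasp_force: 35.8
now [0.5121 0.1339 0.0414] a 1.42 tilt [ 0.0001 -0.0001] turn 0.0 j6 1.83 w 0.502
[-0.01 -0.    0.08 -0.  ]
```

```bash
python3 -m jog '0 0 .02 0 0 0; 0 0 .04 0 0 0; 0 0 .06 0 0 0; 0 0 .06 0 0 0;0 0 .06 0 0 0'
python3 -m jog '0 0 .01 0 0 0; 0 0 .01 0 0 0; 0 0 .01 0 0 0'
python3 -m jog '0 0 .005 0 0 0; 0 0 .005 0 0 0; 0 0 .005 0 0 0'
```

```text
clock: 31.68
tcp_pos: [0.5119, 0.1338, 0.035]
ee_rot: [0.758, 0.652, -0.0, -0.0]
contact_force: [-0.1, -0.4, -0.4]
grip_width: 0.504
grasp_force: 35.8
clock: 31.93
tcp_pos: [0.5121, 0.1338, 0.0342]
ee_rot: [0.758, 0.652, -0.0, 0.0]
contact_force: [0.4, 0.3, -1.1]
grip_width: 0.501
grasp_force: 35.8
clock: 32.18
tcp_pos: [0.5122, 0.1338, 0.0338]
ee_rot: [0.758, 0.652, 0.0, 0.0]
contact_force: [-0.1, 0.6, -0.0]
grip_width: 0.504
grasp_force: 35.8
```

```bash
python3 -m jog '0 0 .005 0 0 0; 0 0 .005 0 0 0; 0 0 .005 0 0 0'
python3 -m jog '0 0 0 0 0 0; 0 0 0 0 0 0; 0 0 0 0 0 0; 0 0 0 0 0 0; 0 0 0 0 0 0;0 0 0 0 0 0' -.35
python3 -m jog '0 0 -.1 0 0 0; 0 0 -.3 0 0 0; 0 0 -.6 0 0 0; 0 0 -.9 0 0 0; 0 0 -1 0 0 0; 0 0 -1 0 0 0' >/dev/null
python3 -m jog '-.1 0 -.2 0 0 0; -.4 0 -.4 0 0 0; -.8 0 -.4 0 0 0; -1 0 -.4 0 0 0'>/dev/null
python3 -m jog '-.4 0 0 0 0 0; -.8 0 0 0 0 0; -1 0 0 0 0 0'>/dev/null
python3 -m jog '-.4 0 0 0 0 0; -.8 0 0 0 0 0; -1 0 0 0 0 0; -1 0 0 0 0 0;-1 0 0 0 0 0'
python3 - <<'E'
from h import *
d=get_image('top')
a=cv2.resize(d['img'][130:260,160:330,::-1],(400,306))
d=get_image('scene')
b=cv2.resize(d['img'][90:240,320:520,::-1],(400,300))
cv2.imwrite('pics/c4.png',np.hstack([a[:300],b]))
E
```

```text
clock: 32.43
tcp_pos: [0.5122, 0.1338, 0.0334]
ee_rot: [0.758, 0.652, 0.0, 0.0]
contact_force: [-0.6, -0.7, 0.8]
grip_width: 0.497
grasp_force: 35.9
clock: 32.93
tcp_pos: [0.5121, 0.1338, 0.0333]
ee_rot: [0.758, 0.652, -0.0, 0.0]
contact_force: [0.5, -0.2, -0.1]
grip_width: 0.677
grasp_force: 0.0
clock: 34.43
tcp_pos: [0.4661, -0.1634, 0.172]
ee_rot: [0.759, 0.651, -0.0, -0.001]
contact_force: [-0.1, 0.3, -0.2]
grip_width: 0.674
grasp_force: 0.0
```

View pics/c4.png

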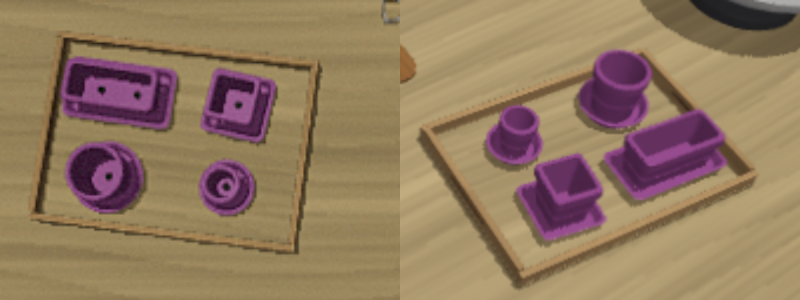

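All four pots are standing in their saucers. One last overlay will check centring and yaw.

```bash
python3 - <<'E'
from h import *
P={'large':[.5243,.2748,0],'small':[.5119,.1333,0],'square':[.6098,.1209,-.2295],'trough':[.6261,.264,-.15]}
o=[]
for c,(v,u,h,w) in (('top',(140,170,110,140)),('scene',(95,330,130,190))):
    d=get_image(c); s=5 if c=='top' else 4; im=cv2.resize(d['img'][v:v+h,u:u+w,::-1],None,fx=s,fy=s,interpolation=cv2.INTER_CUBIC)
    for n,p in P.items():
        k=len(model('pot_'+n))//3; X=place('pot_'+n,p,.011)
        for Y in (X[k:2*k],place('saucer_'+n,p,.006)[-(len(model('saucer_'+n))//2):]):
            cv2.polylines(im,[np.int32((hull(d,Y)-[u,v]+.5)*s)],True,(0,255,0),1)
    cv2.imwrite(f'pics/f_{c}.png',im)
E
```

```text
(no output)
```

View pics/f_top.png

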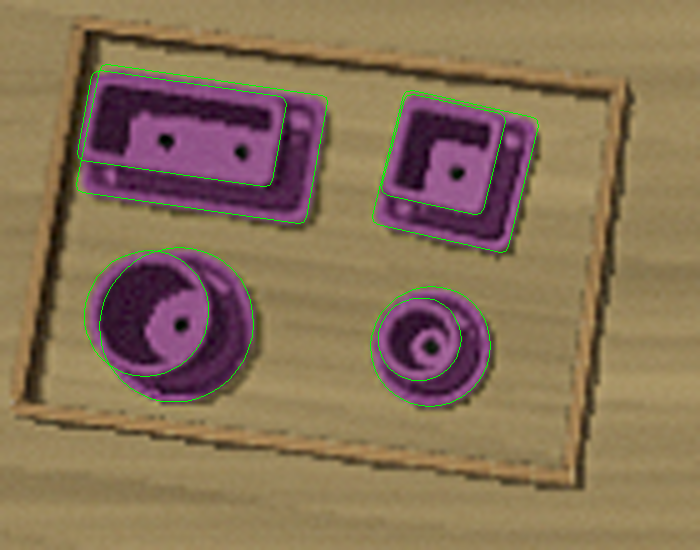

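View pics/f_scene.png

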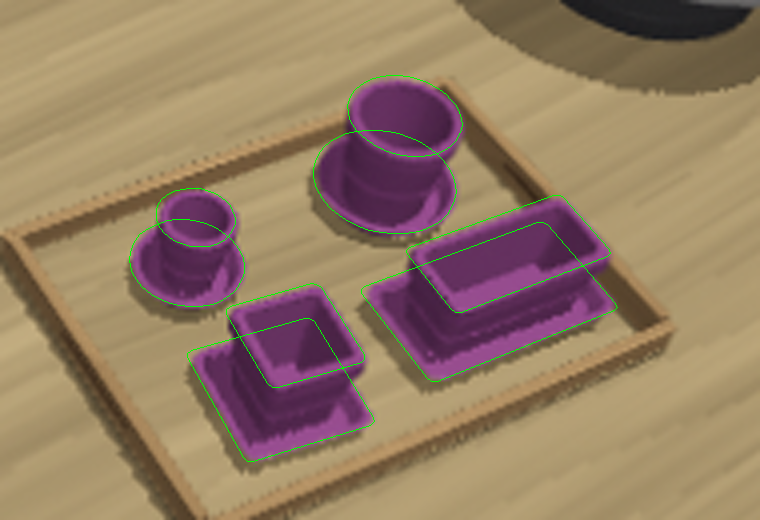

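The predicted rims and saucers match both views: the pots are seated, centred and lined up, and the saucers haven't moved. I'm handing the job in.

```bash
python3 -c "
from bench import *
print(sign_off())"
```

```text
the job is handed in; nothing more can be done
None
```

I set all four sound pots upright in their matching saucers, with the square pot and the trough lined up, left the two broken pots on the bench, and handed the job in at about 35 s on the robot's clock.

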